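Switch on the mixer supply under a push-to-open lid

TASK

Switch on the dough mixer's supply in the steel switch box on the bench: press down the front edge of its closed lid so that the push-to-open catch lets go and the spring swings the lid up, then press the wide rocker switch inside over to on. Leave the lid standing open and the narrow rocker off. Press with the fingertips only, pick nothing up, and leave the shaker, the jar, the scraper and the ring cutter that lie around the box where they are.

Things in the scene. Friction and masses are not known exactly. Their poses are not given: they have to be found in the camera images.
- switch_box: low steel switch box fixed to the bench: 180 mm deep (x), 240 wide (y), rim 62 high, 71 over the shut lid. Origin: centre of its underside. Front -x, about towards the robot; hinges at +x. Inside, 40 mm above the bench, a white deck: two black rockers 55 mm left (+y) and right (-y) of the middle, 30 mm forward of the origin, either may be the wide one; behind them fuse caps 11 mm high.
- lid (a joint): angle of the flat steel lid (183 by 246 mm, no handle), rad: 0 shut, held by the push-to-open catch under its front edge; 1.5 open, upright at the rear. Pressed in 3 to 4 mm at the front edge (about 6 N; stop at 5 mm, -0.030) the catch snaps free; the spring swings it up in 1 to 2 s once the finger has gone, pushing on it with about 2 N until then. Pushed down again, it springs up again.
- lid_press (a point): the press spot: centre of a round 26 mm mark on top of the lid, 16 mm behind the middle of its front edge; with the lid shut it lies 78 mm in front (-x) of the box's origin and 71 mm above the bench. It swings with the lid.
- lid_hinge (a point): middle of the lid's hinge line, 88 mm behind (+x) the box's origin, 68 mm above the bench; the line runs along the box's y. The open lid reaches 250 mm above the bench here and its catch parts stand 40 mm out of it towards the front.
- wide_rocker (a joint): tilt of the wide rocker (40 mm long along the box's x, 30 mm wide), rad: 0 off, 0.44 on. Off: its front half (towards the box's front) stands up and its rear half lies level. It is sprung over centre: pressed past halfway (some 4 N) it snaps on and stays on.
- wide_press (a point): point on top of the wide rocker's front half, 16 mm in front of its pivot: off, it lies 53 mm above the bench, and on, 47 mm (this half then lies level). The pivot is 43 mm above the bench, 30 mm in front (-x) of the box's origin. Hidden from above until the lid is open.
- narrow_rocker (a joint): tilt of the narrow rocker (40 mm long, 14 mm wide), which works like the wide one, rad: 0 off, 0.44 on. It starts off.
- narrow_press (a point): the like point on the narrow rocker's front half.
- sugar_shaker: steel sugar shaker, 66 mm across, 92 mm high, loose, beside the box. Origin: centre of its foot.
- honey_jar: amber jar with a metal lid, 68 mm across, 85 mm high, loose, beside the box. Origin: centre of its foot.
- bench_scraper: dough scraper lying flat at the box's right side: steel blade 140 mm wide, wooden grip 19 mm high, loose. Origin: under its middle.
- pastry_cutter: steel ring cutter, 76 mm across, 40 mm high, loose, at the box's left side. Origin: centre of its foot.

How it is judged (in metres and radians):
On the way, in this order (a step that is already met when the one before it is completed fails the run):
1. the catch has let go and the lid has swung up (value of joint lid above 1.2 rad), for 0.2 s.
2. the wide rocker has been pressed over to on (value of joint wide_rocker above 0.38 rad), for 0.2 s.
At the end, for the whole second after the job is handed in: The lid stands open (beyond 1.3 rad), the wide rocker is on (beyond 0.38 rad), the narrow rocker is off (under 0.08 rad), and the shaker, jar, scraper and cutter are at rest within 25 mm of where they were (value of joint lid above 1.3 rad and value of joint wide_rocker above 0.38 rad and value of joint narrow_rocker below 0.08 rad and distance of each of sugar_shaker, honey_jar, bench_scraper, pastry_cutter from where it was at the start of the episode below 0.025 m and linear speed of each of sugar_shaker, honey_jar, bench_scraper, pastry_cutter below 0.05 m/s); the robot touches nothing.
It fails at once if the narrow rocker was pressed past halfway (value of joint narrow_rocker above 0.22 rad).
It fails at once if the shaker, jar, scraper or cutter was picked up, carried or shoved more than 25 mm (distance of any of sugar_shaker, honey_jar, bench_scraper, pastry_cutter from where it was at the start of the episode above 0.025 m).
It fails at once if the shaker, jar, scraper or cutter was tipped over (angle between any of sugar_shaker, honey_jar, bench_scraper, pastry_cutter's own z axis and vertical above 0.35 rad).
It also fails if it takes over 40 s, if anything falls off the work surface, if the arm or the gripper's body presses on something with over 40 N, if the wrist force passes 120 N, or if a joint passes its speed limit or range.

ROBOT

A 6-joint arm with a two-finger parallel gripper is mounted at the origin on the work surface. World frame = base frame: x ahead of the robot, y to its left, z up, the work surface at z = 0. Lengths are in mm, angles in rad, forces in N, time in s.
With the tool pointing down it reaches from about 275 to 975 mm from the base axis. Payload 8.4 kg.
Tool frame: the origin (TCP) lies midway between the tips of the shut fingers; the grasp point (between the pads) lies 19 mm behind it; y points along the fingers, z is the direction in which the jaws open and shut, and the axes are right-handed (so a half turn about y gives the same grasp; the last joint's range is limited). The gripper opens to 92 mm and grips with 3 to 60 N. Pads are 20 mm wide; open, the fingers measure 128 mm over their backs; the gripper's body (75 mm by 189 mm) begins 69 mm behind the grasp point.
Start: joints at [1.099, 0.353, 1.633, -0, 1.155, -0.002], TCP at [282.941, 557.29, 214.583] pointing down, gripper open.
Joint ranges: [-2.63, 2.63], [-0.92, 2.1], [0.06, 2.66], [-1.3, 4.44], [0, 2.69], [-3.02, 3.02]. Speed limits (rad/s): [2.22, 2.22, 2.79, 3.14, 3.14, 3.14].

INTERFACE

Orientations are given as [roll, pitch, yaw] about the fixed x, y, z axes, in that order (R = Rz(yaw) Ry(pitch) Rx(roll)).
In Python, from bench import ctrl gives the robot as it stands. Calls block until the motion is done:
- ctrl.reach(position, orientation): joint-space move of the TCP to a pose.
- ctrl.move_straight(position, attitude=None, feed=150): straight line of the TCP; attitude=None keeps the orientation; feed is the mean speed in mm/s.
- ctrl.goto_joints(angles): joint-space move.
- ctrl.grip(opening): finger opening in mm; the grip force is fixed at half the most; returns when the fingers have stopped.
- ctrl.sleep(seconds).
- ctrl.inverse_kinematics(position, orientation): joint angles nearest the present ones, or None.
- ctrl.read_state(): the state.
- ctrl.capture(name): name is "scene" or "top"; returns a dict with "pixels" (420x560x3 uint8, blue, green, red), "depth" (420x560 float32, mm along the optical axis (not along the pixel's ray), 0 where there is no reading), "K" (3x3 intrinsics, pixels), "distortion" ([k1, k2, p1, p2, k3] as OpenCV has them; the pictures are not rectified), "position" and "orientation" of the camera in the world. Camera axes: x right, y up, looking along -z (the intrinsics and any distortion apply to the point x, -y, -z); pixel columns grow to the right and rows downward; lengths in mm; the calibration is good to about 2 mm. A picture is of the moment at which its call begins.
A pose or a line that the arm cannot do raises ctrl.PlanningError and nothing moves.
- ctrl.job_done(): hands the job in, once; it reports no verdict.
The state is a dict: "t": time; "joint_positions": joint angles; "dq": joint speeds; "tau": joint torques, N m; "tool_pos": TCP position; "tool_rot": TCP orientation; "contact_force": force on the tool from outside, world axes, zero at the start; "torque": the same for the moment, N m; "grip_width": finger opening in mm.
Only numpy, scipy, OpenCV 4.12 (cv2) and the standard library are available. Lean on these libraries where they do the work, as an engineer would, in place of code of your own. Each camera call takes 0.05 s, during which the arm holds its last target.

## Working session

There is one attempt and no reset: what is moved stays moved. The work goes in short steps, each a Python script; the robot and the scene stay as the last script left them, time stands still between calls to the robot, and variables do not carry over. Pictures are saved under pics/ and viewed, and the job is handed in when it is done.

```bash
mkdir -p pics; ls; cat > h.py <<'E'
import numpy as np, cv2
from bench import ctrl
from scipy.spatial.transform import Rotation as R
def cam(name,fn):
    c=ctrl.capture(name); cv2.imwrite('pics/'+fn+'.png',c['pixels']); np.save('pics/'+fn+'.npy',c,allow_pickle=True); return c
def load(fn): return np.load('pics/'+fn+'.npy',allow_pickle=True).item()
def rot(c):
    o=np.array(c['orientation'],float)
    return o if o.shape==(3,3) else R.from_euler('xyz',o).as_matrix()
def ray(c,u,v):
    p=cv2.undistortPoints(np.array([[[u,v]]],float),np.array(c['K'],float),np.array(c['distortion'],float))[0,0]
    return rot(c)@np.array([p[0],-p[1],-1.0])
def onz(c,u,v,z):
    d=ray(c,u,v);o=np.array(c['position'],float);return o+d*(z-o[2])/d[2]
def bydepth(c,u,v):
    return np.array(c['position'])+ray(c,u,v)*float(c['depth'][int(round(v)),int(round(u))])
E
python3 - <<'E'
from h import *
for n in('scene','top'):
    c=cam(n,n+'0');print(n,c['position'],c['orientation'],c['K'],c['distortion'])
print(ctrl.read_state())
E
```

```text
pics
scene [1160.52142775   80.50828444  700.9460153 ] [0.74738153 0.00521966 1.63446544] [[438.80514748   0.         281.08504265]
 [  0.         438.80514748 212.51330041]
 [  0.           0.           1.        ]] [-0.14386158  0.          0.          0.          0.        ]
top [ 516.78323059   52.61894156 1057.32033827] [ 0.0498759  -0.0070941  -1.55058334] [[490.11109676   0.         274.91747173]
 [  0.         490.11109676 209.54035245]
 [  0.           0.           1.        ]] [-0.05604584  0.          0.          0.          0.        ]
{'t': 0.1, 'joint_positions': array([ 1.09861435e+00,  3.53578850e-01,  1.63408437e+00,  3.95357263e-05,
        1.15518060e+00, -2.42644203e-03]), 'dq': array([-0.00202612, -0.00203775, -0.00024599, -0.00060623, -0.00058049,
       -0.00109625]), 'tau': array([ 1.08720324e-03, -5.94905770e+01, -3.34934628e+01,  6.99160737e-02,
        1.84872077e-02, -7.89860815e-05]), 'tool_pos': array([282.71328708, 556.89136525, 213.92825551]), 'tool_rot': array([-1.57204740e+00,  3.91857405e-05, -4.69771546e-01]), 'contact_force': array([ 0.55590228,  0.39796617, -0.03183324]), 'torque': array([-0.02857993,  0.03500413,  0.03853119]), 'grip_width': 91.9458059539085}
```

View pics/top0.png

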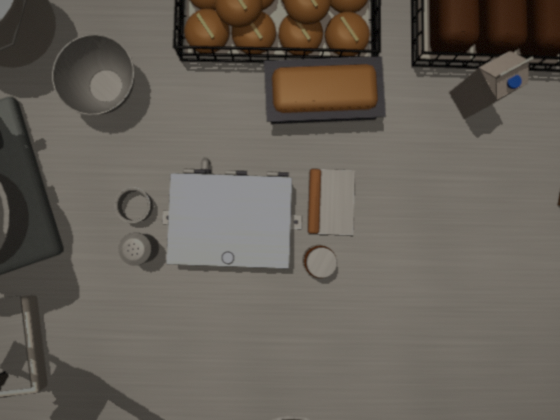

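View pics/scene0.png

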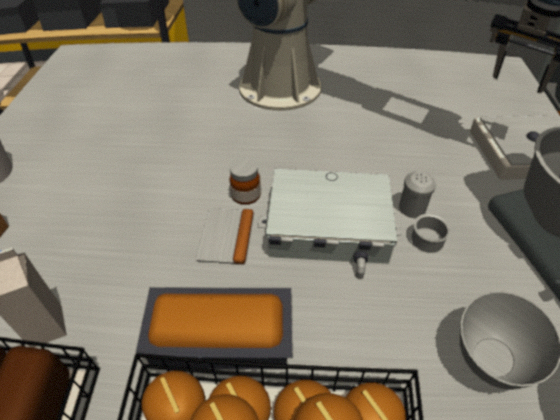

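The top view shows the lid with corners near (170,175), (292,177), (289,268) and (168,264), and the mark near (228,258). The shaker and cutter are on the left, the jar and scraper on the right. I'll enlarge it for better readings.

```bash
python3 - <<'E'
from h import *
c=load('top0');im=c['pixels'][160:280,110:360]
im=cv2.convertScaleAbs(im,alpha=1.3)
cv2.imwrite('pics/top0z.png',cv2.resize(im,None,fx=3.2,fy=3.2,interpolation=cv2.INTER_CUBIC))
E
```

```text
(no output)
```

View pics/top0z.png

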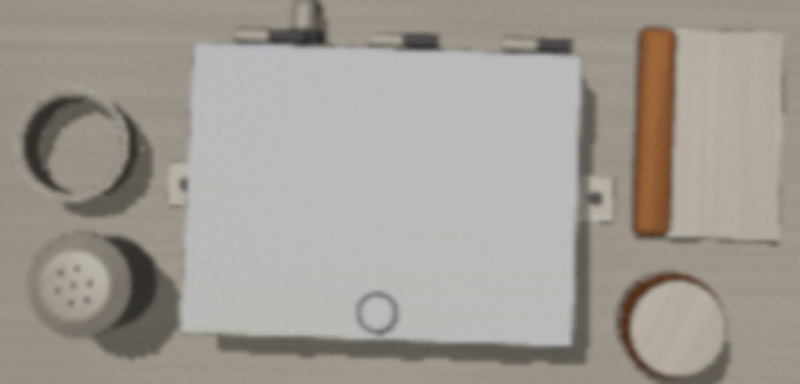

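```bash
python3 - <<'E'
from h import *
c=load('top0')
f=lambda u,v,z:onz(c,u/3.2+110-.34,v/3.2+160-.34,z)
P=[f(u,v,71) for u,v in((195,44),(580,57),(573,346),(182,331))]
m=f(377,313,71)
for p in P+[m]:print(p.round(1))
RL,RR,FR,FL=P
print(np.linalg.norm(RL-RR),np.linalg.norm(FL-FR),np.linalg.norm(RL-FL),np.linalg.norm(RR-FR))
ey=(RL-RR)+(FL-FR);ex=(RL-FL)+(RR-FR)
y1=np.arctan2(-ey[0],ey[1]);y2=np.arctan2(ex[1],ex[0]);yaw=(y1*4+y2*3)/7
print(y1,y2,yaw)
X=np.array([np.cos(yaw),np.sin(yaw),0]);
fc=(FL+FR)/2; print('mark from edge',fc+16*X, 'origin via mark',m+78*X,'via centroid', sum(P)/4)
print(bydepth(c,228,250),bydepth(c,228,200))
s=load('scene0'); print(onz(s,331,176.5,71), bydepth(s,331,190))
E
```

```text
[635.1 259.3  71. ]
[631.7  15.6  71. ]
[449.8  16.6  71. ]
[454. 262.  71.]
[467.9 139.8  71. ]
243.7597949783952 245.4685887367456 181.04021837062996 181.94192145889664
-0.015393812699584857 -0.010119842376840495 -0.013133539704122987
mark from edge [467.91786197 139.08436841  71.        ] origin via mark [545.93618985 138.80316625  71.        ] via centroid [542.65913024 138.37619429  71.        ]
[483.01037557 138.89729657  73.6350843 ] [583.31794618 141.41190735  73.16190717]
[467.8604364  139.24309442  71.        ] [510.40429714 138.49658028  72.31996008]
```

The mark comes out at (467.9,139.3), yaw −0.013, and both cameras agree to within 1 mm. I'll approach with the fingers shut and the tool tilted so the body stays on the robot's side of the lid's swing.

```bash
cat >> h.py <<'E'
O=np.array([545.9,138.9,0]);yaw=-0.013
def W(x,y,z): return (O+R.from_euler('z',yaw).apply([x,y,0])+[0,0,z]).tolist()
def att(p): return [-np.pi/2,p,yaw]
E
python3 - <<'E'
from h import *
q=ctrl.inverse_kinematics(W(-72,0,130),att(-.5));print(q)
print(ctrl.inverse_kinematics(W(-72,0,66),att(-.5)),ctrl.inverse_kinematics(W(-180,0,140),att(-.5)))
ctrl.grip(0)
ctrl.reach(W(-120,0,200),att(-.5))
ctrl.move_straight(W(-72,0,100),att(-.5),feed=150)
s=ctrl.read_state();print(s['t'],s['tool_pos'],s['tool_rot'],s['contact_force'],s['grip_width'])
cam('scene','s1');
E
```

```text
[ 0.43572047  0.10022271  2.33446251 -0.71091637  0.32439036 -0.48646582]
None [ 0.63150376 -0.08627621  2.48826432 -0.75133107  0.43561378 -0.28506387]
3.95 [473.89143668 140.12542117  99.87474969] [-1.57084602 -0.49951603 -0.01259052] [ 0.31817638  0.81966694 -0.16956393] 0.5014969205085347
```

View pics/s1.png

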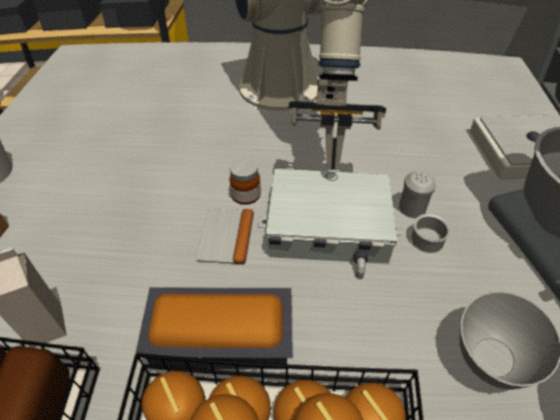

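The fingertips hang over the mark at (331,176), but pose z=66 at this tilt has no IK solution. I'll check which tilts are reachable.

```bash
python3 - <<'E'
from h import *
for p in (-.5,-.4,-.3,-.2,-.1,0):
  print(p,[ (x,z) for x,z in((-72,76),(-72,66),(-140,66),(-140,90),(-180,76),(-180,140),(-230,140),(-46,60),(-46,45),(-46,130)) if ctrl.inverse_kinematics(W(x,0,z),att(p)) is None])
print(ctrl.read_state()['t'])
for p in(-.5,-.3,-.2,0): print(p,ctrl.inverse_kinematics(W(-72,0,80),att(p)))
E
```

```text
-0.5 [(-72, 66), (-140, 66), (-180, 76), (-46, 60), (-46, 45)]
-0.4 []
-0.3 []
-0.2 []
-0.1 []
0 []
4.0
-0.5 [ 0.43572047  0.22382939  2.37039453 -1.17101878  0.22774847 -0.00946041]
-0.3 [ 0.36287135  0.23433101  2.23518552 -0.27829077  0.40594514 -0.95357215]
-0.2 [ 0.33290345  0.25902638  2.16513369 -0.13298584  0.53286419 -1.11654323]
0 [ 0.28389294  0.33431344  2.02305332  0.          0.7842259  -1.27390339]
```

```bash
python3 - <<'E'
from h import *
A=att(-.3)
ctrl.move_straight(W(-70,0,88),A,feed=60)
ctrl.move_straight(W(-70,0,80),A,feed=60)
f0=ctrl.read_state()['contact_force'][2]
z=80;
while z>62:
    z-=1; ctrl.move_straight(W(-70,0,z),A,feed=20)
    s=ctrl.read_state(); f=s['contact_force'][2]-f0
    print(z,s['tool_pos'][2].round(2),f.round(2),round(s['t'],2))
    if f>12: break
cam('scene','s2')
E
```

```text
79 78.95 0.62 5.53
78 77.97 0.68 5.78
77 76.95 0.84 6.03
76 75.94 0.16 6.28
75 74.93 0.46 6.53
74 74.05 2.2 6.78
73 73.02 2.41 7.03
72 72.15 6.28 7.28
71 71.09 3.66 7.53
70 69.96 3.39 7.78
69 69.17 9.51 8.03
68 68.55 17.27 8.28
```

The force peaked at 6.3 N, dropped, then climbed at the stop, so the catch has let go. Retreating towards the robot.

```bash
python3 - <<'E'
from h import *
A=att(-.3)
ctrl.move_straight(W(-150,0,80),A,feed=250)
ctrl.move_straight(W(-190,0,140),A,feed=250)
ctrl.sleep(1.5)
s=ctrl.read_state();print(s['t'],s['tool_pos'],s['contact_force'])
cam('scene','s3');c=cam('top','t3')
im=c['pixels'][140:290,110:360]
cv2.imwrite('pics/t3z.png',cv2.resize(cv2.convertScaleAbs(im,alpha=1.3),None,fx=3.2,fy=3.2,interpolation=cv2.INTER_CUBIC))
E
```

```text
10.7417 [355.93150592 141.38056924 139.99921708] [ 0.20950515  0.19144825 -0.24890569]
```

View pics/s3.png

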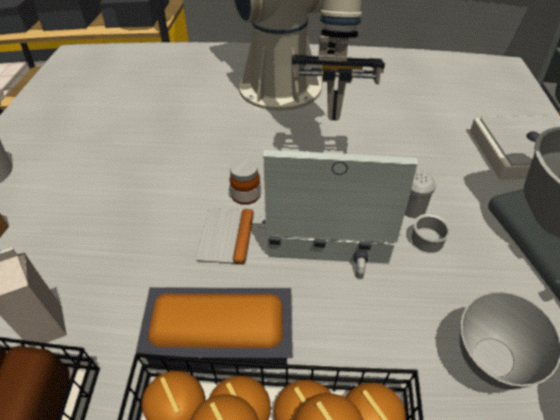

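View pics/t3z.png

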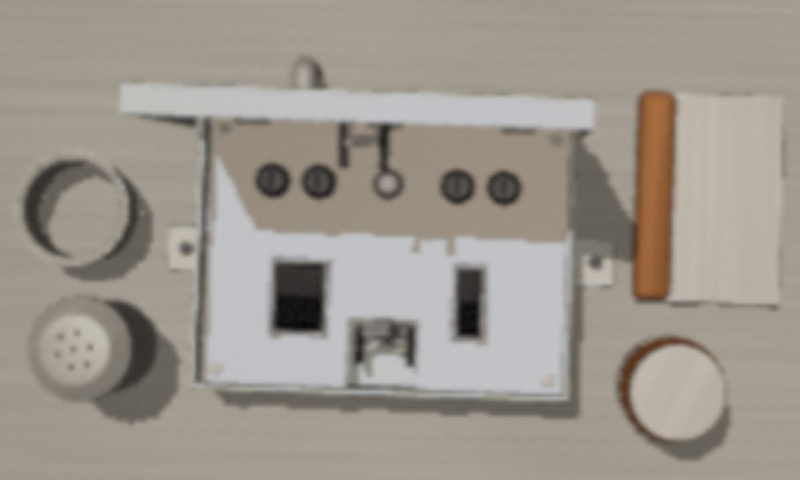

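The lid is upright. The rocker on the left (+y), at crop (300,297), is the wide one, and the narrow one is at (470,302). I'll measure it and press.

```bash
python3 - <<'E'
from h import *
c=load('t3')
f=lambda u,v,z:onz(c,u/3.2+110-.34,v/3.2+140-.34,z)
print('pivot px',f(300,297,46),'exp',W(-30,55,46)); print('narrow',f(470,302,46),W(-30,-55,46))
A=att(-.3)
ctrl.reach(W(-100,55,140),A)
ctrl.move_straight(W(-44,55,75),A,feed=150)
ctrl.move_straight(W(-44,55,62),A,feed=60)
f0=ctrl.read_state()['contact_force'][2]
z=62
while z>46:
    z-=1; ctrl.move_straight(W(-44,55,z),A,feed=20)
    s=ctrl.read_state(); g=s['contact_force'][2]-f0
    print(z,s['tool_pos'][2].round(2),g.round(2),round(s['t'],2))
    if g>12: break
E
```

```text
pivot px [517.03773951 192.91888961  46.        ] exp [516.6175148253025, 194.28534158054475, 46.0]
narrow [516.09054812  83.32084472  46.        ] [515.1875551032954, 84.2946364496409, 46.0]
61 61.09 0.04 12.68
60 60.0 0.76 12.93
59 58.94 0.69 13.18
58 57.91 0.6 13.43
57 56.94 -0.3 13.68
56 56.03 1.45 13.93
55 54.94 2.8 14.18
54 53.8 1.25 14.43
53 52.91 0.37 14.68
52 51.95 0.54 14.93
51 50.94 -0.17 15.18
50 49.93 0.73 15.43
49 49.08 1.77 15.68
48 48.57 10.03 15.93
47 48.18 20.47 16.18
```

The rocker snapped over at z≈54, then the fingertips reached its stop. Retreating and checking.

```bash
python3 - <<'E'
from h import *
A=att(-.3)
ctrl.move_straight(W(-50,55,85),A,feed=120)
ctrl.move_straight(W(-190,40,150),A,feed=250)
ctrl.sleep(.5)
s=ctrl.read_state();print(s['t'],s['contact_force'])
cam('scene','s4');c=cam('top','t4')
im=c['pixels'][140:290,110:360]
cv2.imwrite('pics/t4z.png',cv2.resize(cv2.convertScaleAbs(im,alpha=1.3),None,fx=3.2,fy=3.2,interpolation=cv2.INTER_CUBIC))
b=load('t3')
for n,d in(('before',b['depth']),('after',c['depth'])):
  # rocker columns: wide u~203, narrow u~256
  print(n,[d[v,203] for v in range(222,245,3)],[d[v,256] for v in range(222,246,3)])
a=np.hstack([cv2.resize(cv2.convertScaleAbs(x['pixels'][215:250,185:270],alpha=3,beta=20),None,fx=4.6,fy=4.6,interpolation=cv2.INTER_CUBIC) for x in(b,c)])
cv2.imwrite('pics/cmp.png',a)
E
```

```text
17.9167 [ 0.11510351 -0.61794792 -0.74925664]
before [np.float32(1016.09875), np.float32(1012.3925), np.float32(1009.3757), np.float32(1008.04675), np.float32(1006.5798), np.float32(1008.00385), np.float32(999.48785), np.float32(1012.23505)] [np.float32(1013.8965), np.float32(1009.889), np.float32(1008.0949), np.float32(1011.64136), np.float32(1007.1326), np.float32(1009.0975), np.float32(1001.0057), np.float32(1004.89105)]
after [np.float32(1016.58606), np.float32(1004.13763), np.float32(1001.9808), np.float32(1010.08215), np.float32(1007.1212), np.float32(1007.35297), np.float32(1009.627), np.float32(1011.4019)] [np.float32(1018.7972), np.float32(1010.8529), np.float32(1005.9982), np.float32(1011.5564), np.float32(1009.6313), np.float32(1002.20874), np.float32(1001.2292), np.float32(1003.59546)]
```

View pics/t4z.png

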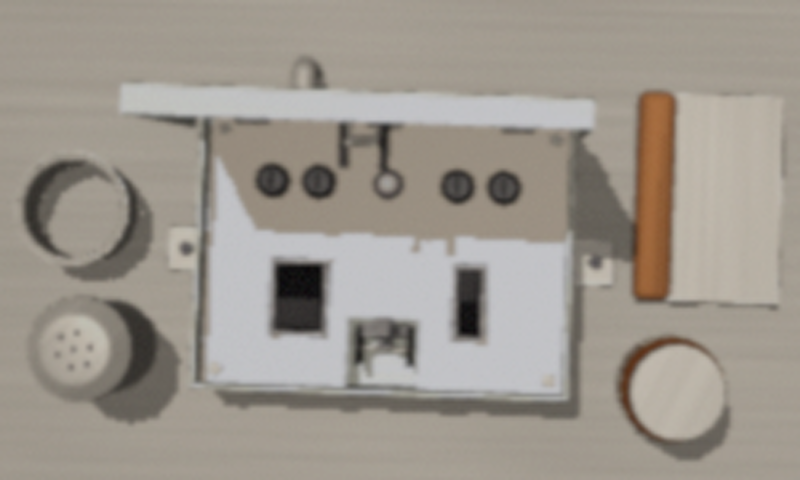

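View pics/cmp.png

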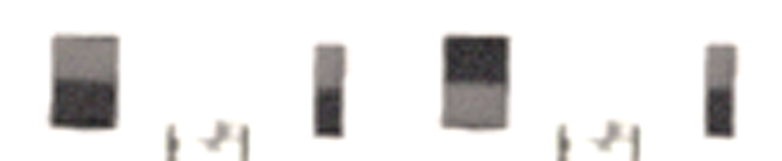

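View pics/s4.png

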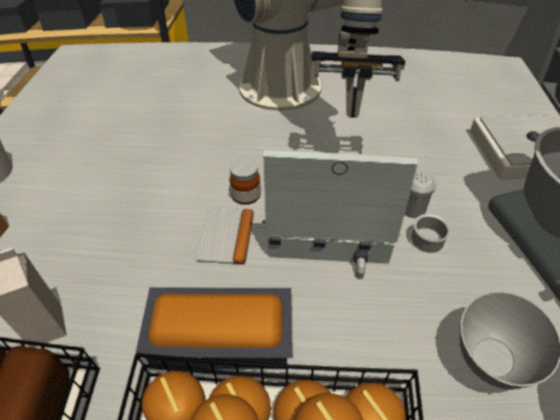

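The comparison shows the wide rocker's light and dark halves swapped, so it is now on, while the narrow one's are unchanged. The lid stands open, nothing around the box has moved, and the arm is clear.

```bash
python3 -c "
from bench import ctrl
ctrl.job_done()"
```

```text
the job is handed in; nothing more can be done
```

The mixer supply is switched on and the job is handed in at about 18 s of the 40 s allowed; it reports no verdict.

- **Lid:** I pressed the mark with shut, slightly tilted fingertips. The catch let go at about 6 N, the press ended at 17 N against the stop, and the lid swung upright once I pulled back towards the robot.
- **Wide rocker:** It turned out to be the left (+y) one. I pressed its front half until it snapped over, ending at 20 N against its stop.
- **Last checks:** In the pictures the wide rocker's light and dark halves had swapped and the narrow rocker's had not. The lid stood open, the shaker, jar, scraper and cutter were where they had been, and the gripper was clear of everything.
- **What disagreed:** My first tilt of 0.5 rad could not reach low enough to press, so I used 0.3 rad. The depth readings on the rockers were too noisy to confirm their tilt, so I relied on the shading and the force drop at the snap. I judged the lid's open angle by eye only.

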